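# Pack and hold a sample tube in its cradle

### The arm

A 6-joint arm with a two-finger parallel gripper is mounted at the origin on the work surface. World frame = base frame: x ahead of the robot, y to its left, z up, the work surface at z = 0. Lengths are in mm, angles in rad, forces in N, time in s.
With the tool pointing down it reaches from about 275 to 750 mm from the base axis. Payload 10.2 kg.
Tool frame: the origin (TCP) lies midway between the tips of the shut fingers; the grasp point (between the pads) lies 19 mm behind it (ctrl.tcp_to_grasp is the z of the grasp point in the tool frame, in mm); z points along the fingers, y is the direction in which the jaws open and shut (so a half turn about z gives the same grasp; the last joint's range is limited). The gripper opens to 85 mm and grips with 20 to 120 N. Pads are 22 mm wide; open, the fingers measure 114 mm over their backs; the gripper's body (76 mm by 85 mm) begins 54 mm behind the grasp point. The pads swing forward as they close: fully open they stand 13 mm farther back than shut.
Start: joints at [-1.392, 0.313, 1.498, -0, 1.331, -0.223], TCP at [205.303, -483.2, 231.294] pointing down, gripper open.
Joint ranges: [-2.94, 2.94], [-0.97, 2.17], [0.19, 2.56], [-1.23, 4.37], [0.02, 3.11], [-2.88, 2.88]. Speed limits (rad/s): [2.39, 2.39, 3.01, 3.14, 3.14, 3.14].

### API

Orientations are given as a unit quaternion [w, x, y, z].
In Python, from rig import sensors, capture, order, ctrl gives the robot as it stands. The module is installed in compiled form; this text tells all that it offers.
- The arm moves only by the tool play_rows, never from a script. Its argument "deltas" is a list of rows, each a list of 7 numbers: the shift along the world's x, y, z in units of 40 mm (1.0 is 40 mm), then the turn, a rotation vector about the world's x, y, z in units of 6 degrees (1.0 is 6 degrees), then the opening, from -1 (shut) to 1 (fully open). A call has 1 to 8 rows; each row shifts and turns the commanded pose from where the row before left it; what a row does not reach is not made up. A row lasts 1/12 s, in which the tool goes at most 41.7 mm and 7.16 degrees, less where a joint would pass 70% of its speed; a pose out of reach is approached as far as the arm can. A call is refused whole if a number of a shift passes 1 or a number of a turn 1, either way. A call with a gripper value outside its range is refused whole. The fingers move at their own pace and stop on an object; "squeeze" is the grip in N (left out, the last holds). Time passes only in rows, so rows that do not move let the fingers close. It gives the time, the measured TCP pose, the force and the opening at its end, in the units of the state.
- sensors.sense(): the state, without advancing time (a new reading comes with each control period).
- capture(name): name is "scene" or "top" or "wrist"; returns a dict with "pixels" (420x560x3 uint8, red, green, blue), "z_map" (420x560 float32, mm along the optical axis (not along the pixel's ray), 0 where there is no reading), "fx", "fy", "cx", "cy" (pixels), "eye" and "rotation" of the camera in the world; the wrist camera has in their place "tool_from_camera" (4x4, takes a point from camera to tool coordinates, whose origin is the TCP and whose axes are the flange's). Camera axes: x right, y down, z forward; pixel columns grow to the right and rows downward; lengths in mm; the calibration is good to about 2 mm. A picture is of the moment at which its call begins: read the wrist's pose just before it.
- order.finish_job(): hands the job in, once; it reports no verdict.
The state is a dict: "time_s": time; "joints": joint angles; "dq": joint speeds; "tau": joint torques, N m; "eef_pos": TCP position; "ee_rot": TCP orientation; "force": force on the tool from outside, world axes, zero at the start; "wrist_torque": the same for the moment, N m; "grip_width": opening from 0.0 (shut) to 1.0 (fully open).
Only numpy, scipy, OpenCV 4.12 (cv2) and the standard library are available. Lean on these libraries where they do the work, as an engineer would, in place of code of your own. Each camera call takes 0.05 s, during which the arm holds its last target. There are 200 camera calls.

### The job

The capped sample tube lies loose against the red stop in the aluminium cradle: take blue spacers from the rack and stand them upright, one by one, in the channel between the tube and the sprung pad, until sliding the red-handled pusher against them makes the pad bear on the packed stack with its face alongside the green strips, and finish while still holding the pusher there with a light push of about 7 N. Be gentle: never load the tube with more than 25 N and do not touch it with the robot. Use no more spacers than bring the pad face to the green, leave the others standing in the rack and the rest of the bench alone.

Things in the scene. Friction and masses are not known exactly. Their poses are not given: they have to be found in the camera images.
- cradle: Fixed aluminium cradle, base 85 x 340 x 12 mm; origin at the centre of its underside, z up, y along its channel. The channel is open on top, 45 mm wide, its floor 12 mm above the underside, its side walls 8 mm thick with their tops 30 mm above the underside. The stop is towards -y, the pusher towards +y. Green strips on both wall tops run from y = +16 to y = +34 mm.
- stop: Red stop block 44 x 20 x 50 mm, fixed on the channel floor at a place that differs from job to job; its origin is on the channel floor in the middle of the face (y = 0) that the tube rests against.
- tube: Grey capped sample tube with yellow square end caps 32 mm wide and high, 110 mm long, 150 to 310 g, loose in the channel, lying along y with one end on the stop. Origin: underside, at the end on the stop. Leave it where it lies.
- tube_face (a point): Centre of the tube's other end face, 110 mm from its origin, which looks at the pad (+y).
- pusher: Steel carriage (40 mm long, top 42 mm up) with upright red handle 28 wide (x) x 22 (y) mm, top 100 mm up; slides along the channel, about 1 N friction, not locking. Axes as the cradle's; origin under the handle, on the plane of the cradle's underside. Starts at cradle y = +110 to +120 mm (+120: fully back) and slides from there towards the stop, to y = +48 mm at most.
- pusher_grip (a point): Middle of the handle at gripping height, 85 mm above the cradle's underside (15 mm below the handle's top).
- pad: Upright steel pad plate 42 x 8 x 50 mm on a spring ahead of the carriage. At rest its face is 45 mm ahead (-y) of the pusher's origin; pressed, it springs back towards the handle up to 14 mm, 0.9 N for each mm, so the distance tells the push (7 N is about 8 mm). Its top is 64 mm above the cradle's underside. Its origin coincides with the pusher's when not pressed.
- pad_face (a point): Centre of the pad's face that presses on the spacers.
- rack: Fixed wooden spacer rack 64 x 138 x 24 mm; origin at the centre of its underside, y along the row. Four slots along y at -45, -15, +15 and +45 mm, floor 8 mm above the underside, each 17 mm (y) by 46 mm (x), 16 mm deep.
- spacer0: Loose blue plastic spacer plate with a white band, 40 wide (x) x 14 thick (y) x 60 high (z) mm, about 60 g, standing upright in a rack slot, 44 mm of it above the rack. Origin: centre of its underside, z up. All four are alike.
- spacer1: Loose blue plastic spacer plate with a white band, 40 wide (x) x 14 thick (y) x 60 high (z) mm, about 60 g, standing upright in a rack slot, 44 mm of it above the rack. Origin: centre of its underside, z up. All four are alike.
- spacer2: Loose blue plastic spacer plate with a white band, 40 wide (x) x 14 thick (y) x 60 high (z) mm, about 60 g, standing upright in a rack slot, 44 mm of it above the rack. Origin: centre of its underside, z up. All four are alike.
- spacer3: Loose blue plastic spacer plate with a white band, 40 wide (x) x 14 thick (y) x 60 high (z) mm, about 60 g, standing upright in a rack slot, 44 mm of it above the rack. Origin: centre of its underside, z up. All four are alike.
- mortar: Loose bystander, leave alone. Blue-grey mortar bowl, 124 mm across, 65 mm high.
- tub_a: Loose bystander, leave alone. Lidded brown sample tub, 72 mm across, 45 mm high.
- tub_b: Loose bystander, leave alone. Lidded brown sample tub, 72 mm across, 45 mm high.
- tub_c: Loose bystander, leave alone. Lidded brown sample tub, 72 mm across, 45 mm high.
- cup: Loose bystander, leave alone. Empty white cup, 72 mm across, 45 mm high.
- spare_tube: Loose bystander, leave alone. Longer grey tube with yellow caps, 160 mm long, lying on the bench.
- spoon: Loose bystander, leave alone. Spoon, lying on the bench; origin under it.
There are look-alikes about, which are no part of the job. Leave any brown or turquoise look-alike of the spacer2 alone.

How it is judged (in metres and radians):
At the end, for the whole second after the job is handed in: Robot pushing the pusher: pad face by the green strips (2 mm over allowed), its spring in by 3 to 12 mm, pressing spacers, tube and stop together; tube within 4 mm of its place; each spacer upright (0.12 rad) in the channel, within 5 mm of its middle, or standing in the rack (y of pad_face in the frame of cradle between 0.014 and 0.036 m and y of pad_face in the frame of pusher between -0.042 and -0.033 m and (contact force between pad and spacer0 above 2 N or contact force between pad and spacer1 above 2 N or contact force between pad and spacer2 above 2 N or contact force between pad and spacer3 above 2 N) and (contact force between tube and spacer0 above 2 N or contact force between tube and spacer1 above 2 N or contact force between tube and spacer2 above 2 N or contact force between tube and spacer3 above 2 N) and contact force between tube and stop above 1.5 N and contact force between any of the fingers, the arm and pusher above 1.5 N and ((x of spacer0 in the frame of cradle between -0.005 and 0.005 m and y of spacer0 in the frame of cradle between -0.03 and 0.04 m and z of spacer0 in the frame of cradle between 0.009 and 0.017 m and angle between spacer0's own z axis and vertical below 0.12 rad) or (x of spacer0 in the frame of rack between -0.01 and 0.01 m and y of spacer0 in the frame of rack between -0.07 and 0.07 m and z of spacer0 in the frame of rack between 0.004 and 0.013 m and angle between spacer0's own z axis and vertical below 0.2 rad)) and ((x of spacer1 in the frame of cradle between -0.005 and 0.005 m and y of spacer1 in the frame of cradle between -0.03 and 0.04 m and z of spacer1 in the frame of cradle between 0.009 and 0.017 m and angle between spacer1's own z axis and vertical below 0.12 rad) or (x of spacer1 in the frame of rack between -0.01 and 0.01 m and y of spacer1 in the frame of rack between -0.07 and 0.07 m and z of spacer1 in the frame of rack between 0.004 and 0.013 m and angle between spacer1's own z axis and vertical below 0.2 rad)) and ((x of spacer2 in the frame of cradle between -0.005 and 0.005 m and y of spacer2 in the frame of cradle between -0.03 and 0.04 m and z of spacer2 in the frame of cradle between 0.009 and 0.017 m and angle between spacer2's own z axis and vertical below 0.12 rad) or (x of spacer2 in the frame of rack between -0.01 and 0.01 m and y of spacer2 in the frame of rack between -0.07 and 0.07 m and z of spacer2 in the frame of rack between 0.004 and 0.013 m and angle between spacer2's own z axis and vertical below 0.2 rad)) and ((x of spacer3 in the frame of cradle between -0.005 and 0.005 m and y of spacer3 in the frame of cradle between -0.03 and 0.04 m and z of spacer3 in the frame of cradle between 0.009 and 0.017 m and angle between spacer3's own z axis and vertical below 0.12 rad) or (x of spacer3 in the frame of rack between -0.01 and 0.01 m and y of spacer3 in the frame of rack between -0.07 and 0.07 m and z of spacer3 in the frame of rack between 0.004 and 0.013 m and angle between spacer3's own z axis and vertical below 0.2 rad)) and y of tube in the frame of stop between -0.004 and 0.004 m and z of tube in the frame of cradle between 0.009 and 0.017 m); the arm keeps its last pose, push and grip.
It fails at once if the tube is pressed with more than 25 N (contact force between tube and spacer0 above 25 N or contact force between tube and spacer1 above 25 N or contact force between tube and spacer2 above 25 N or contact force between tube and spacer3 above 25 N or contact force between tube and pad above 25 N).
It fails at once if the robot touches the tube (contact force between the arm and tube above 2 N).
It fails at once if the fingers touch the tube (contact force between the fingers and tube above 2 N).
It fails at once if a bystander is moved by more than 30 mm (distance of any of mortar, tub_a, tub_b, tub_c, cup, spare_tube, spoon from where it was at the start of the episode above 0.03 m).
It also fails if it takes over 72 s, if anything falls off the work surface, if the arm or the gripper's body presses on something with over 40 N, if the wrist force passes 120 N, or if a joint passes its speed limit or range.

## Working session

There is one attempt and no reset: what is moved stays moved. The work goes in short steps, Python scripts to look and compute and a tool call to move; the robot and the scene stay as the last step left them, time stands still between calls to the robot, and variables do not carry over. Pictures are saved under pics/ and viewed, about 8 in all and at most 12, crops included, and the job is handed in when it is done.

Besides the shell and the picture viewer there is one more tool, called after ">>>" by a JSON object that holds its "op" and its "data". play_rows: Moves the arm, as the interface text tells. Its arguments: {"type":"object","properties":{"deltas":{"type":"array","items":{"type":"array","items":{"type":"number"}}},"squeeze":{"type":"number"}},"required":["deltas"]}

```bash
mkdir -p pics; cat > h.py <<'E'
import numpy as np,cv2,pickle
from rig import sensors,capture,order,ctrl
from scipy.spatial.transform import Rotation as R
def grab(n):
    s=sensors.sense(); c=dict(capture(n))
    if n=='wrist':
        q=s['ee_rot']; T=np.eye(4); T[:3,:3]=R.from_quat([q[1],q[2],q[3],q[0]]).as_matrix(); T[:3,3]=s['eef_pos']
        M=T@np.array(c['tool_from_camera']); c['eye']=M[:3,3]; c['rotation']=M[:3,:3]
    return c
def cloud(c):
    v,u=np.mgrid[:420,:560]; z=c['z_map']
    p=np.stack([(u-c['cx'])/c['fx']*z,(v-c['cy'])/c['fy']*z,z],-1)
    P=p@np.array(c['rotation']).T+np.array(c['eye']); P[z<=0]=np.nan
    return P
def save(c,f,s=1): cv2.imwrite('pics/'+f,cv2.resize(c['pixels'][:,:,::-1],None,fx=s,fy=s))
E
python3 - <<'E'
from h import *
s=sensors.sense(); print(s)
for n in('top','scene'):
    c=grab(n); save(c,n+'0.png',1.4); print(n,c['eye'],np.round(c['rotation'],3).tolist(),c['fx'])
    pickle.dump(c,open(n+'.pkl','wb'))
E
```

```text
{'time_s': 0.0, 'joints': array([-1.39239629e+00,  3.13463077e-01,  1.49844899e+00, -6.12353523e-06,
        1.33096730e+00, -2.23424741e-01]), 'dq': array([-1.43906567e-03,  4.20742130e-04,  1.25333829e-03, -1.55566999e-03,
        2.78998258e-04,  6.29099106e-06]), 'tau': array([-1.53231133e-03, -4.12270975e+01, -2.59744924e+01, -2.80651411e-04,
        4.14764945e-03, -3.01391663e-05]), 'eef_pos': array([ 205.25599444, -482.93796438,  230.72389383]), 'ee_rot': array([-6.43259506e-04,  9.79884558e-01,  1.99564124e-01,  1.15093101e-05]), 'force': array([-0.57735891, -0.65024554,  0.31978412]), 'wrist_torque': array([ 0.00729723,  0.04787403, -0.00181124]), 'grip_width': 1.0009763924980182}
top [ 270.10561841   34.32576009 1535.91137694] [-0.064, 0.709, -0.699, 0.07] 470.2100822522553
scene [1183.94472726  550.03662351  768.1189633 ] [-0.179, 0.381, 0.818, -0.392] 408.2342740908381
```

View pics/top0.png

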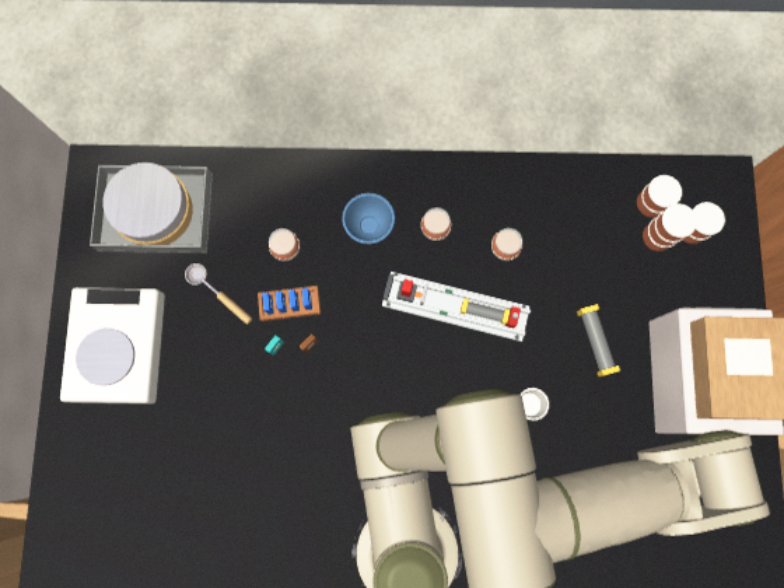

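View pics/scene0.png

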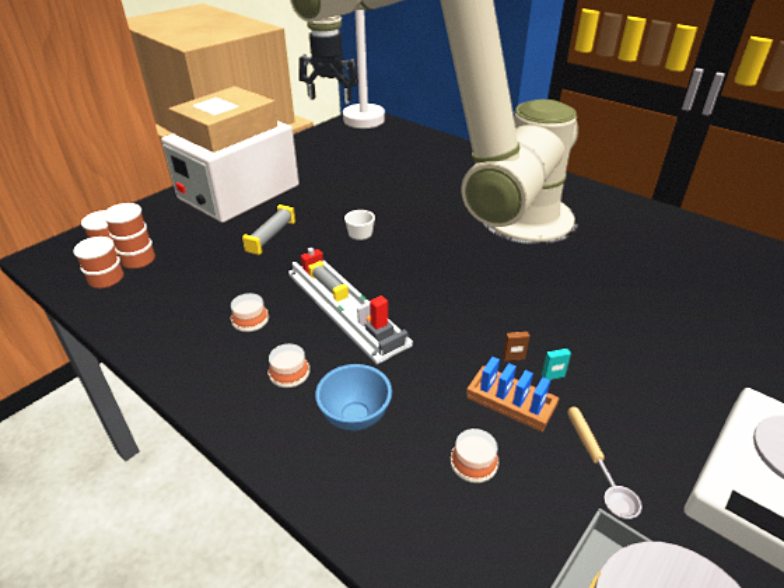

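The top view shows the cradle at about (457,305) with the stop at its right end, the rack at (289,303), and turquoise and brown look-alikes at (274,345) and (308,342). In the scene view the rack holds four blue spacers. The camera rotation is a quaternion, so I'll convert it and measure.

```bash
cat >> h.py <<'E'
_g=grab
def grab(n):
    c=_g(n); r=np.array(c['rotation'])
    if r.size==4: c['rotation']=R.from_quat([r[1],r[2],r[3],r[0]]).as_matrix()
    return c
def ray(c,uv,h):
    uv=np.atleast_2d(uv).astype(float)
    d=np.c_[(uv[:,0]-c['cx'])/c['fx'],(uv[:,1]-c['cy'])/c['fy'],np.ones(len(uv))]@np.array(c['rotation']).T
    e=np.array(c['eye']); return e+d*((h-e[2])/d[:,2])[:,None]
def blobs(c,m,h,amin=15):
    n,l,st,ce=cv2.connectedComponentsWithStats(m.astype(np.uint8))
    o=[]
    for i in range(1,n):
        if st[i,4]<amin: continue
        v,u=np.where(l==i); p=ray(c,np.c_[u,v],h)[:,:2]
        (x,y),(w,hh),a=cv2.minAreaRect(p.astype(np.float32))
        bx=cv2.boxPoints(((x,y),(w,hh),a)); e1,e2=bx[1]-bx[0],bx[2]-bx[1]; L=e1 if np.linalg.norm(e1)>np.linalg.norm(e2) else e2
        o.append(dict(uv=np.round(ce[i],1),n=int(st[i,4]),c=np.round([x,y],1),m=np.round(p.mean(0),1),s=np.round(sorted([w,hh]),1),ang=round(float(np.degrees(np.arctan2(L[1],L[0]))%180),1)))
    return o
E
python3 - <<'E'
from h import *
c=grab('top'); P=cloud(c); hsv=cv2.cvtColor(c['pixels'],cv2.COLOR_RGB2HSV); H,S,V=[hsv[...,i].astype(int) for i in range(3)]
v,u=np.mgrid[:420,:560]
cr=(u>265)&(u<385)&(v>190)&(v<248); rk=(u>180)&(u<232)&(v>200)&(v<232)
def show(t,m,h,a=8):
    for b in blobs(c,m,h,a): print(t,b)
print('z floor',np.nanmedian(P[260:300,100:240,2]))
show('cradle',cr&(P[...,2]>7),20,200)
show('white',cr&(V>140)&(S<50),25,100)
show('red',cr&((H<8)|(H>172))&(S>150)&(V>90),60)
show('green',cr&(H>45)&(H<90)&(S>80),30,4)
show('yellow',cr&(H>20)&(H<35)&(S>120),44)
show('blue',rk&(H>100)&(H<125)&(S>120),68)
show('rack',rk&(P[...,2]>10),24,100)
E
```

```text
z floor 0.02417334857489095
cradle {'uv': array([325.4, 217.8]), 'n': 2564, 'c': array([ 557.5, -111.6]), 'm': array([ 556.4, -110.2]), 's': array([ 91.9, 345.7]), 'ang': 75.5}
white {'uv': array([326.6, 219.2]), 'n': 2124, 'c': array([ 553.6, -110.6]), 'm': array([ 550.9, -113.6]), 's': array([ 86.7, 338.9]), 'ang': 76.3}
red {'uv': array([290.4, 205.4]), 'n': 77, 'c': array([587.5,   6.3]), 'm': array([587.6,   5.9]), 's': array([22.6, 35.8]), 'ang': 166.8}
red {'uv': array([366., 227.]), 'n': 67, 'c': array([ 522.7, -237. ]), 'm': array([ 521. , -235.9]), 's': array([21. , 45.6]), 'ang': 160.9}
green {'uv': array([320.4, 207.6]), 'n': 5, 'c': array([587.9, -93. ]), 'm': array([588.2, -93. ]), 's': array([ 3. , 10.2]), 'ang': 63.6}
green {'uv': array([316.5, 223. ]), 'n': 6, 'c': array([536.8, -80.3]), 'm': array([536.8, -80.3]), 's': array([ 3.1, 11.3]), 'ang': 72.1}
yellow {'uv': array([331.3, 218.5]), 'n': 36, 'c': array([ 550.7, -127.5]), 'm': array([ 549.8, -127.2]), 's': array([10.9, 34.4]), 'ang': 165.9}
yellow {'uv': array([360.9, 225.5]), 'n': 36, 'c': array([ 528. , -222.3]), 'm': array([ 528.3, -222.4]), 's': array([10.9, 32.9]), 'ang': 165.3}
blue {'uv': array([209.2, 214.2]), 'n': 70, 'c': array([553.8, 262.8]), 'm': array([553.3, 263.5]), 's': array([18.1, 46.8]), 'ang': 8.6}
blue {'uv': array([218.5, 213.2]), 'n': 71, 'c': array([557. , 234.4]), 'm': array([557. , 234.1]), 's': array([16.1, 47.9]), 'ang': 13.3}
blue {'uv': array([190.5, 216.6]), 'n': 74, 'c': array([546.6, 321. ]), 'm': array([544.9, 322.6]), 's': array([19. , 45.8]), 'ang': 3.0}
blue {'uv': array([199.8, 215.1]), 'n': 71, 'c': array([550.3, 292.6]), 'm': array([549.9, 293.1]), 's': array([19. , 45.7]), 'ang': 2.8}
rack {'uv': array([205.5, 215.7]), 'n': 822, 'c': array([556.7, 281. ]), 'm': array([556.7, 282.2]), 's': array([ 66.7, 141.2]), 'ang': 97.9}
```

>>> {"op": "play_rows", "data": {"deltas": [[0.625,0.665,0.125,0,0,0.63,1],[0.625,0.665,0.125,0,0,0.63,1],[0.625,0.665,0.125,0,0,0.63,1],[0.625,0.665,0.125,0,0,0.63,1],[0.625,0.665,0.125,0,0,0.63,1],[0.625,0.665,0.125,0,0,0.63,1],[0.625,0.665,0.125,0,0,0.63,1]]}}

```text
time_s: 0.73
eef_pos: [381.2, -295.4, 266.5]
ee_rot: [-0.0, 0.908, 0.42, -0.0]
force: [1.2, -0.9, -0.1]
grip_width: 1.0
```

>>> {"op": "play_rows", "data": {"deltas": [[0.625,0.665,0.125,0,0,0.63,1],[0.625,0.665,0.125,0,0,0.63,1],[0.625,0.665,0.125,0,0,0.63,1],[0.625,0.665,0.125,0,0,0.63,1],[0.625,0.665,0.125,0,0,0.63,1],[0.625,0.665,0.125,0,0,0.63,1],[0.625,0.665,0.125,0,0,0.63,1],[0,0,0,0,0,0,1]]}}

```text
time_s: 1.4
eef_pos: [558.1, -106.5, 301.4]
ee_rot: [-0.0, 0.786, 0.619, 0.001]
force: [-0.9, 1.0, -0.3]
grip_width: 0.998
```

```bash
python3 - <<'E'
from h import *
c=grab('wrist'); save(c,'w1.png',1.2); print(c['eye'],np.round(c['rotation'],2).tolist(),c['fx'])
print(np.round(c['tool_from_camera'],2).tolist(), ctrl.tcp_to_grasp)
E
```

```text
[578.78110234 -23.35784796 444.25192104] [[0.97, -0.22, -0.08], [-0.23, -0.92, -0.32], [0.0, 0.33, -0.94]] 332.3932801996992
[[0.0, -0.94, -0.33, 85.88], [1.0, 0.0, 0.0, 0.77], [-0.0, -0.33, 0.94, -142.73], [0.0, 0.0, 0.0, 1.0]] -18.700000000000003
```

View pics/w1.png

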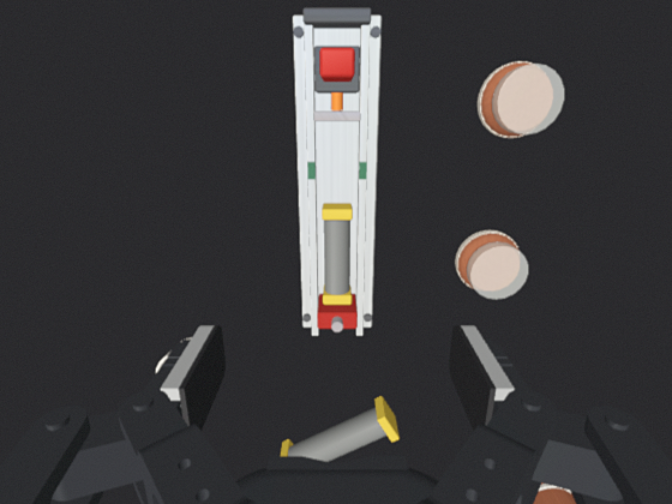

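The wrist view shows the whole cradle. The handle is at (338,63), the pad edge at (338,116), the green strips at (311,170) and (362,170), the tube's front cap at (337,211) and the stop at (337,312). Next I'll measure these and the number of spacers needed.

```bash
cat > m.py <<'E'
from h import *
c=grab('wrist'); P=cloud(c); hsv=cv2.cvtColor(c['pixels'],cv2.COLOR_RGB2HSV); H,S,V=[hsv[...,i].astype(int) for i in range(3)]
v,u=np.mgrid[:420,:560]; roi=(u>240)&(u<322)&(v<285)
m=roi&(P[...,2]>26)&(P[...,2]<33)&(S<60)&(V>120)
# wall tops: each side edge line; direction by PCA of each side
Q=P[m][:,:2]; 
g=[b for b in blobs(c,roi&(H>45)&(H<90)&(S>60),30,20)]
for b in g: print('green',b)
G=np.mean([b['c'] for b in g],0)
(x,y),(w,h),a=cv2.minAreaRect(Q.astype(np.float32)); print('rect',x,y,w,h,a)
q=np.abs(g[0]['c']-g[1]['c']); print('strip sep',np.hypot(*q), 'yaw from strips',-np.degrees(np.arctan2(q[1],q[0])))
for s in (-1,1):
    d=np.array([.97,-.242]); k=(Q-G)@d; t=Q[(np.sign(k)==s)]; t=t-t.mean(0); e=np.linalg.svd(t,full_matrices=False)[2][0]; print('wall ang',np.degrees(np.arctan2(e[1],e[0]))%180)
th=np.radians(76.5); ey=np.array([np.cos(th),np.sin(th)]); ex=np.array([ey[1],-ey[0]]); O=G-25*ey
print('O',O)
fr=lambda p:np.round([(p-O)@ex,(p-O)@ey],1)
for n,mm,hh in(('yel',(H>20)&(H<35)&(S>100),44),('red',((H<8)|(H>172))&(S>150),100)):
    for b in blobs(c,roi&mm,hh,40):print(n,b,fr(b['c']))
ym=roi&(H>20)&(H<35)&(S>100)
def prof(n,mm,lo,hi):
    p=P[mm&(P[...,2]>lo)&(P[...,2]<hi)][:,:2]-O; print(n,len(p),'x',np.round(np.percentile(p@ex,[2,50,98]),1),'y',np.round(np.percentile(p@ey,[2,50,98]),1))
prof('captop front',ym&(v<195),41,47); prof('rear cap',ym&(v>230),41,47)
prof('pad top',roi&(v<120)&(S<90),61,67); prof('handle',roi,96,104); prof('stop top',roi&(v>230),58,66)
E
python3 m.py
```

```text
green {'uv': array([302.9, 139.6]), 'n': 72, 'c': array([590.1, -88.6]), 'm': array([590.5, -88.9]), 's': array([ 6.2, 16. ]), 'ang': 77.3}
green {'uv': array([260.2, 140.3]), 'n': 70, 'c': array([539.6, -76.8]), 'm': array([539.2, -77.1]), 's': array([ 6.2, 14.8]), 'ang': 75.2}
rect 557.5891723632812 -112.15510559082031 328.49273681640625 61.132484436035156 76.46129608154297
strip sep 51.86029309597083 yaw from strips -13.151954134651946
wall ang 76.57641489432008
wall ang 76.41974140190695
O [ 559.0138659  -107.00924801]
yel {'uv': array([281.8, 174.5]), 'n': 333, 'c': array([ 555.8, -122.2]), 'm': array([ 555.6, -122.1]), 's': array([16.5, 29.8]), 'ang': 166.2} [  0.4 -15.5]
yel {'uv': array([281.8, 246.9]), 'n': 215, 'c': array([ 532.4, -215.4]), 'm': array([ 532.1, -218.1]), 's': array([17.6, 30.7]), 'ang': 166.2} [  -0.6 -111.6]
red {'uv': array([281.1,  50.2]), 'n': 782, 'c': array([586.4,   8. ]), 'm': array([586.5,   8.3]), 's': array([23.2, 26.6]), 'ang': 166.2} [ -0.2 118.2]
red {'uv': array([282.2, 260.4]), 'n': 575, 'c': array([ 535.4, -205.4]), 'm': array([ 534.8, -208.2]), 's': array([36.4, 37.4]), 'ang': 166.2} [   0.  -101.2]
captop front 233 x [-14.4   0.4  15.2] y [-24.1 -17.5 -11.8]
rear cap 196 x [-16.    0.   14.7] y [-120.9 -115.1 -109.7]
pad top 309 x [-20.   -0.4  20.2] y [75.8 79.9 83.2]
handle 739 x [-13.4  -0.2  13. ] y [109.5 120.4 130.9]
stop top 413 x [-21.   -0.1  20.7] y [-140.8 -128.6 -121.6]
```

The tube face is at cradle y≈-11 mm. Two spacers would put the pad face at about 17 mm, which is in the green, so I'll use two and check afterwards. Next stop is the rack.

>>> {"op": "play_rows", "data": {"deltas": [[0,0.85,-0.25,0,0,0.36,1],[0,0.85,-0.25,0,0,0.36,1],[0,0.85,-0.25,0,0,0.36,1],[0,0.85,-0.25,0,0,0.36,1],[0,0.85,-0.25,0,0,0.36,1],[0,0.85,-0.25,0,0,0.36,1],[0,0.85,-0.25,0,0,0.36,1],[0,0.85,-0.25,0,0,0.36,1]]}}

```text
time_s: 2.17
eef_pos: [554.8, 161.4, 220.8]
ee_rot: [-0.0, 0.687, 0.727, -0.0]
force: [-0.3, -1.1, -0.4]
grip_width: 0.999
```

>>> {"op": "play_rows", "data": {"deltas": [[0,0.85,-0.25,0,0,0.36,0.4],[0,0.85,-0.25,0,0,0.36,0.4],[0,0,0,0,0,0,0.4],[0,0,0,0,0,0,0.4]]}}

```text
time_s: 2.5
eef_pos: [554.7, 229.2, 200.4]
ee_rot: [-0.0, 0.659, 0.752, -0.001]
force: [0.2, -0.5, 0.9]
grip_width: 0.701
```

```bash
cat > r.py <<'E'
from h import *
import sys
s=sensors.sense(); q=s['ee_rot']; M=R.from_quat([q[1],q[2],q[3],q[0]]).as_matrix()
print('tcp',np.round(s['eef_pos'],1),'tooly ang',round(np.degrees(np.arctan2(M[1,1],M[0,1])),2),'z',np.round(M[:,2],3),s['grip_width'],s['force'])
c=grab('wrist'); save(c,sys.argv[1],1.2); P=cloud(c); hsv=cv2.cvtColor(c['pixels'],cv2.COLOR_RGB2HSV); H,S,V=[hsv[...,i].astype(int) for i in range(3)]
b=(H>100)&(H<125)&(S>120)
lo,hi=float(sys.argv[2]),float(sys.argv[3])
for x in blobs(c,b&(P[...,2]>lo)&(P[...,2]<hi),(lo+hi)/2,60): print(x, np.round(np.nanmedian(P[int(x['uv'][1]),int(x['uv'][0])]),1))
E
python3 r.py w2.png 64 72
```

```text
tcp [554.7 229.2 200.4] tooly ang 7.57 z [-0.002 -0.001 -1.   ] 0.7007189900023515 [ 0.2178689  -0.52879062  0.88835759]
{'uv': array([290.5,  71.8]), 'n': 628, 'c': array([551.9, 329.8]), 'm': array([550.2, 327.6]), 's': array([12.8, 38.6]), 'ang': 7.6} 328.2
{'uv': array([292.8, 108.9]), 'n': 836, 'c': array([556.1, 301. ]), 'm': array([556. , 300.7]), 's': array([13. , 38.5]), 'ang': 7.6} 301.3
{'uv': array([292.6, 146. ]), 'n': 787, 'c': array([559.9, 271.4]), 'm': array([560. , 271.5]), 's': array([13.2, 38.9]), 'ang': 7.6} 271.5
{'uv': array([291.9, 180.9]), 'n': 722, 'c': array([564.2, 241.9]), 'm': array([563.7, 241.9]), 's': array([14.1, 38.5]), 'ang': 7.6} 242.6
```

View pics/w2.png

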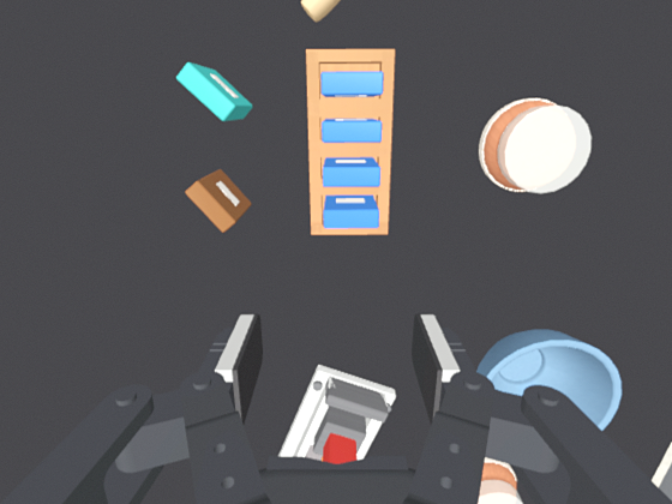

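The view shows all four spacers clear, with the nearest at (350,212). The look-alikes are well to the left. Picking the nearest.

>>> {"op": "play_rows", "data": {"deltas": [[0.235,0.32,-0.5,0,0,0,0.3],[0,0,-0.75,0,0,0,0.3],[0,0,-0.75,0,0,0,0.3],[0,0,-0.75,0,0,0,0.3],[0,0,-0.75,0,0,0,0.3],[0,0,-0.5,0,0,0,0.3],[0,0,0,0,0,0,0.3]], "squeeze": 30}}

```text
time_s: 3.13
eef_pos: [563.0, 239.5, 37.6]
ee_rot: [-0.002, 0.66, 0.751, -0.003]
force: [-0.2, 0.3, -1.1]
grip_width: 0.649
```

>>> {"op": "play_rows", "data": {"deltas": [[0,0,0,0,0,0,-0.4],[0,0,0,0,0,0,-0.4],[0,0,0,0,0,0,-0.4],[0,0,0,0,0,0,-0.4],[0,0,0,0,0,0,-0.4]]}}

```text
time_s: 3.55
eef_pos: [565.4, 242.0, 42.7]
ee_rot: [0.001, 0.659, 0.752, 0.001]
force: [-0.4, -1.0, 4.6]
grip_width: 0.459
```

>>> {"op": "play_rows", "data": {"deltas": [[0,0,0.5,0,0,0,-0.4],[0,0,0.9,0,0,0,-0.4],[0,0,0.9,0,0,0,-0.4],[0,0,0.9,0,0,0,-0.4],[0,0,0.8,0,0,0,-0.4],[0,-0.8,0,0,0,-0.32,-0.4],[0,-0.8,0,0,0,-0.32,-0.4],[0,-0.8,0,0,0,-0.32,-0.4]]}}

```text
time_s: 4.22
eef_pos: [564.5, 145.2, 202.2]
ee_rot: [0.001, 0.696, 0.718, 0.001]
force: [1.2, 0.0, -0.5]
grip_width: 0.459
```

>>> {"op": "play_rows", "data": {"deltas": [[0,-0.8,0,0,0,-0.32,-0.4],[0,-0.8,0,0,0,-0.32,-0.4],[0,-0.8,0,0,0,-0.32,-0.4],[0,-0.8,0,0,0,-0.32,-0.4],[0,-0.8,0,0,0,-0.32,-0.4],[-0.1,-0.8,0,0,0,-0.32,-0.4],[0,-0.8,0,0,0,-0.32,-0.4],[0,-0.7,0,0,0,-0.32,-0.4]]}}

```text
time_s: 4.88
eef_pos: [560.4, -107.9, 201.9]
ee_rot: [0.0, 0.786, 0.618, 0.0]
force: [0.2, -0.1, -1.0]
grip_width: 0.461
```

>>> {"op": "play_rows", "data": {"deltas": [[0,0,-0.6,0,0,0,-0.4],[0,0,-0.6,0,0,0,-0.4],[0,0,-0.6,0,0,0,-0.4],[0,0,0,0,0,0,-0.4],[0,0,0,0,0,0,-0.4]]}}

```text
time_s: 5.3
eef_pos: [560.5, -105.9, 129.4]
ee_rot: [-0.001, 0.786, 0.619, -0.0]
force: [0.5, 0.2, 0.5]
grip_width: 0.462
```

```bash
python3 r.py w3.png 64 190
```

```text
tcp [ 560.5 -105.9  129.4] tooly ang -13.57 z [-0.001  0.    -1.   ] 0.46201660216078216 [0.54961687 0.20469141 0.48707035]
{'uv': array([280.4, 280. ]), 'n': 6605, 'c': array([ 560.5, -109.1]), 'm': array([ 560. , -110.8]), 's': array([48.6, 49.3]), 'ang': 166.5} 147.0
```

View pics/w3.png

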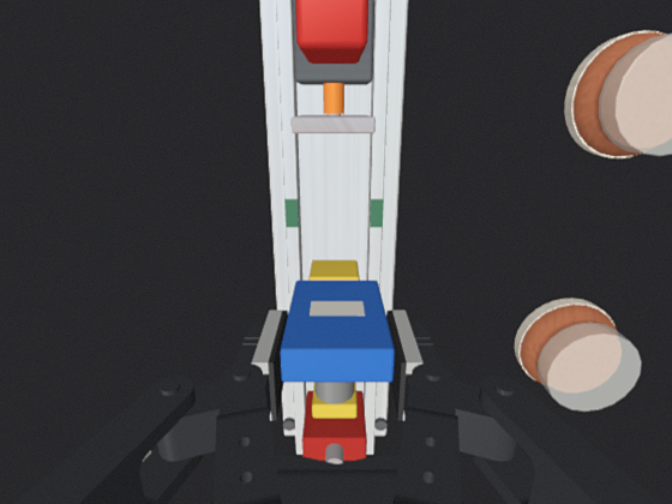

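The spacer is square in the grip at (337,330), above the tube's front cap at (333,270), with the green strips at (292,212) and (376,212). I'll check both relative to each other in this one view.

```bash
cat > n.py <<'E'
from h import *
c=grab('wrist'); P=cloud(c); hsv=cv2.cvtColor(c['pixels'],cv2.COLOR_RGB2HSV); H,S,V=[hsv[...,i].astype(int) for i in range(3)]
v,u=np.mgrid[:420,:560]; roi=(u>215)&(u<345)
g=sorted(blobs(c,roi&(H>45)&(H<90)&(S>60),30,60),key=lambda b:-b['n'])[:2]; G=np.mean([b['c'] for b in g],0)
th=np.radians(76.5); ey=np.array([np.cos(th),np.sin(th)]); ex=np.array([ey[1],-ey[0]]); O=G-25*ey
print('O',O,[b['s'] for b in g]); fr=lambda p:np.round([(p-O)@ex,(p-O)@ey],1)
print('tcp',fr(sensors.sense()['eef_pos'][:2]),'z',sensors.sense()['eef_pos'][2])
def prof(n,mm):
    q=P[mm]
    if len(q)<20: return
    p=q[:,:2]-O; print(n,len(p),'x',np.round(np.percentile(p@ex,[2,50,98]),1),'y',np.round(np.percentile(p@ey,[2,50,98]),1),'z',np.round(np.percentile(q[:,2],[2,50,98]),1))
blue=roi&(H>100)&(H<125)&(S>120)
zz=np.nanpercentile(P[blue][:,2],98) if blue.sum()>50 else 0
n,l,st,_=cv2.connectedComponentsWithStats((blue).astype(np.uint8))
for i in range(1,n):
    if st[i,4]>150: z=np.nanpercentile(P[l==i][:,2],97); prof('spacer top',(l==i)&(P[...,2]>z-3))
prof('cap',roi&(H>20)&(H<35)&(S>100)&(v<260)&(P[...,2]>20))
prof('pad top',roi&(S<90)&(P[...,2]>61)&(P[...,2]<66)&(v<250)); prof('handle',roi&(P[...,2]>97)&(P[...,2]<103)&(v<200)&(S>150)&((H<8)|(H>172)))
E
python3 n.py
```

```text
O [ 559.0638659  -107.10924801] [array([ 7.5, 17.1]), array([ 7.6, 16.3])]
tcp [2.1 1.5] z 131.18288832143622
spacer top 2829 x [-16.6   2.4  21.7] y [-3.8  3.6  9.5] z [154.2 156.  157.2]
cap 573 x [-14.5  -0.1  14.4] y [-14.2 -12.1 -11.5] z [20.7 36.  44.8]
pad top 961 x [-20.    0.   19.9] y [75.4 79.5 83. ] z [62.5 63.9 65.3]
handle 2380 x [-13.1  -0.2  12.9] y [109.6 117.8 125.6] z [ 97.6  99.9 101.5]
```

>>> {"op": "play_rows", "data": {"deltas": [[-0.075,-0.06,0,0,0,0,-0.4],[0,0,-0.5,0,0,0,-0.4],[0,0,-0.5,0,0,0,-0.4],[0,0,-0.4,0,0,0,-0.4],[0,0,-0.3,0,0,0,-0.4],[0,0,-0.2,0,0,0,-0.4],[0,0,0,0,0,0,-0.4],[0,0,0,0,0,0,-0.4]]}}

```text
time_s: 6.07
eef_pos: [558.1, -108.6, 54.2]
ee_rot: [0.0, 0.786, 0.619, 0.0]
force: [0.4, -0.8, 0.8]
grip_width: 0.458
```

```bash
python3 n.py
```

```text
O [ 558.9638659  -107.10924801] [array([ 7.8, 17.5]), array([ 7.7, 17. ])]
tcp [-0.3 -1.7] z 54.45768610651334
spacer top 2831 x [-18.9   0.   19.4] y [-7.   0.4  6.3] z [77.7 79.4 80.6]
pad top 2379 x [-19.9   0.1  19.9] y [75.5 79.6 83.2] z [62.6 64.  65.3]
```

Centred in the channel and 8 mm above the floor. Lowering slowly.

>>> {"op": "play_rows", "data": {"deltas": [[0,0,-0.07,0,0,0,-0.4],[0,0,-0.05,0,0,0,-0.4],[0,0,-0.04,0,0,0,-0.4],[0,0,-0.025,0,0,0,-0.4],[0,0,0,0,0,0,-0.4]]}}

```text
time_s: 6.53
eef_pos: [557.8, -108.4, 46.7]
ee_rot: [0.0, 0.786, 0.619, 0.0]
force: [-2.3, 1.4, 6.6]
grip_width: 0.46
```

>>> {"op": "play_rows", "data": {"deltas": [[0,0,0,0,0,0,0.0],[0,0,0,0,0,0,0.1],[0,0,0,0,0,0,0.3],[0,0,0,0,0,0,0.3],[0,0,0.3,0,0,0,0.3],[0,0,0.8,0,0,0,0.3],[0,0,0.9,0,0,0,0.3],[0,0,0.9,0,0,0,0.3]]}}

```text
time_s: 7.2
eef_pos: [557.4, -108.3, 164.0]
ee_rot: [-0.0, 0.786, 0.619, -0.0]
force: [0.1, -0.7, -0.6]
grip_width: 0.65
```

>>> {"op": "play_rows", "data": {"deltas": [[0,0,0.8,0,0,0,0.3],[0.1,0.6,0,0,0,0.32,0.3],[0,0.8,0,0,0,0.32,0.3],[0,0.8,0,0,0,0.32,0.3],[0,0,0,0,0,0,0.3],[0,0,0,0,0,0,0.3]]}}

```text
time_s: 7.7
eef_pos: [561.7, -19.2, 194.8]
ee_rot: [0.0, 0.753, 0.658, 0.0]
force: [-0.0, 0.0, 0.2]
grip_width: 0.649
```

```bash
sed -i 's/python3//' h.py; python3 - <<'E'
from h import *
c=grab('wrist'); save(c,'w4.png',1.2)
E
```

```text
(no output)
```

View pics/w4.png

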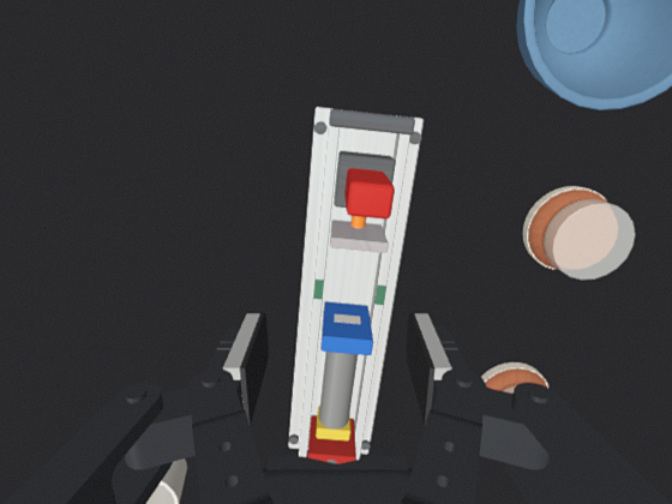

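Spacer 1 stands upright in front of the tube at (347,327). Now the second spacer.

>>> {"op": "play_rows", "data": {"deltas": [[0,0.91,0,0,0,0.32,0.3],[0,0.91,0,0,0,0.32,0.3],[0,0.91,0,0,0,0.32,0.3],[0,0.91,0,0,0,0.32,0.3],[0,0.91,0,0,0,0.32,0.3],[0,0.91,0,0,0,0.32,0.3],[0,0.91,0,0,0,0.32,0.3],[0,0.91,0,0,0,0.31,0.3]]}}

```text
time_s: 8.42
eef_pos: [562.1, 271.3, 194.3]
ee_rot: [0.0, 0.66, 0.752, 0.0]
force: [-0.2, -0.8, 0.8]
grip_width: 0.653
```

>>> {"op": "play_rows", "data": {"deltas": [[0,0,-0.5,0,0,0,0.3],[0,0,-0.5,0,0,0,0.3],[0,0,0,0,0,0,0.3],[0,0,0,0,0,0,0.3]]}}

```text
time_s: 8.75
eef_pos: [562.0, 269.7, 153.7]
ee_rot: [-0.0, 0.66, 0.751, -0.001]
force: [-0.5, 0.4, 1.4]
grip_width: 0.648
```

```bash
python3 r.py w5.png 64 72
```

```text
tcp [562.  269.7 153.7] tooly ang 7.39 z [-0.002 -0.001 -1.   ] 0.6480826814161581 [-0.54052637  0.3721746   1.42656648]
{'uv': array([275.9, 126.9]), 'n': 1204, 'c': array([551.9, 330.6]), 'm': array([551.9, 330.4]), 's': array([13.8, 38.9]), 'ang': 7.4} 330.9
{'uv': array([276.7, 169.8]), 'n': 1072, 'c': array([556. , 301.4]), 'm': array([556.1, 301.2]), 's': array([13.6, 38.8]), 'ang': 7.4} 301.8
{'uv': array([277. , 209.4]), 'n': 964, 'c': array([559.8, 272.1]), 'm': array([560. , 271.9]), 's': array([14.7, 38.4]), 'ang': 8.7} 272.5
```

>>> {"op": "play_rows", "data": {"deltas": [[-0.05,0.06,-0.4,0,0,0,0.3],[0,0,-0.6,0,0,0,0.3],[0,0,-0.7,0,0,0,0.3],[0,0,-0.6,0,0,0,0.3],[0,0,-0.5,0,0,0,0.3],[0,0,0,0,0,0,0.3]]}}

```text
time_s: 9.3
eef_pos: [558.8, 272.0, 39.5]
ee_rot: [-0.001, 0.66, 0.751, -0.002]
force: [-0.3, -0.2, -0.3]
grip_width: 0.651
```

>>> {"op": "play_rows", "data": {"deltas": [[0,0,0,0,0,0,-0.4],[0,0,0,0,0,0,-0.4],[0,0,0,0,0,0,-0.4],[0,0,0,0,0,0,-0.4],[0,0,0,0,0,0,-0.4]]}}

```text
time_s: 9.72
eef_pos: [560.8, 273.4, 43.9]
ee_rot: [0.001, 0.659, 0.752, 0.001]
force: [-1.0, -0.9, 6.7]
grip_width: 0.464
```

>>> {"op": "play_rows", "data": {"deltas": [[0,0,0.5,0,0,0,-0.4],[0,0,0.9,0,0,0,-0.4],[0,0,0.9,0,0,0,-0.4],[0,0,0.9,0,0,0,-0.4],[0,0,0.8,0,0,0,-0.4],[0,-0.8,0,0,0,-0.32,-0.4],[0,-0.8,0,0,0,-0.32,-0.4],[0,-0.8,0,0,0,-0.32,-0.4]]}}

```text
time_s: 10.38
eef_pos: [559.5, 176.4, 203.0]
ee_rot: [0.001, 0.697, 0.718, 0.001]
force: [1.3, 0.1, -0.2]
grip_width: 0.461
```

>>> {"op": "play_rows", "data": {"deltas": [[0.02,-0.8,0,0,0,-0.32,-0.4],[0.02,-0.8,0,0,0,-0.32,-0.4],[0.02,-0.8,0,0,0,-0.32,-0.4],[0.02,-0.8,0,0,0,-0.32,-0.4],[0.02,-0.8,0,0,0,-0.32,-0.4],[0.02,-0.8,0,0,0,-0.32,-0.4],[0,-0.8,0,0,0,-0.32,-0.4],[0,-0.7,0,0,0,-0.32,-0.4]]}}

```text
time_s: 11.05
eef_pos: [564.3, -76.8, 202.6]
ee_rot: [0.0, 0.787, 0.617, 0.0]
force: [0.1, -0.3, -0.8]
grip_width: 0.46
```

>>> {"op": "play_rows", "data": {"deltas": [[0,0,-0.6,0,0,0,-0.4],[0,0,-0.6,0,0,0,-0.4],[0,0,-0.6,0,0,0,-0.4],[0,0,0,0,0,0,-0.4],[0,0,0,0,0,0,-0.4],[0,0,0,0,0,0,-0.4]]}}

```text
time_s: 11.55
eef_pos: [565.3, -74.9, 131.8]
ee_rot: [0.001, 0.786, 0.618, 0.001]
force: [-0.1, -1.0, -0.0]
grip_width: 0.461
```

```bash
python3 n.py
```

```text
O [ 559.0138659  -107.10924801] [array([ 7.2, 17.1]), array([ 7.1, 17. ])]
tcp [-1.3 32.8] z 131.91825553949542
spacer top 2750 x [-20.   -0.5  18.5] y [25.  32.3 38.2] z [154.  155.8 157.1]
pad top 839 x [-19.8  -0.1  19.6] y [75.8 79.6 83.4] z [62.5 64.  65.3]
handle 2466 x [-13.   -0.1  12.9] y [110.1 120.6 130.3] z [ 97.9  99.9 101.4]
```

>>> {"op": "play_rows", "data": {"deltas": [[-0.025,-0.19,0,0,0,0,-0.4],[0,0,-0.5,0,0,0,-0.4],[0,0,-0.5,0,0,0,-0.4],[0,0,-0.4,0,0,0,-0.4],[0,0,-0.3,0,0,0,-0.4],[0,0,-0.2,0,0,0,-0.4],[0,0,0,0,0,0,-0.4],[0,0,0,0,0,0,-0.4]]}}

```text
time_s: 12.27
eef_pos: [563.9, -82.8, 54.6]
ee_rot: [0.0, 0.786, 0.618, 0.0]
force: [-0.1, 0.2, -0.9]
grip_width: 0.46
```

```bash
python3 n.py
```

```text
O [ 559.0138659  -106.95924801] [array([ 7.7, 17.5]), array([ 7.7, 16.8])]
tcp [-0.7 24.7] z 54.979363370221485
spacer top 2753 x [-19.4  -0.4  19. ] y [16.9 24.2 30.1] z [76.8 78.7 79.9]
pad top 2029 x [-20.    0.1  19.9] y [75.4 79.5 83.2] z [62.  64.  65.2]
handle 8406 x [-12.8   0.1  12.8] y [109.8 120.3 129.8] z [ 98.   99.9 101.4]
```

>>> {"op": "play_rows", "data": {"deltas": [[0,0,-0.07,0,0,0,-0.4],[0,0,-0.05,0,0,0,-0.4],[0,0,-0.04,0,0,0,-0.4],[0,0,-0.025,0,0,0,-0.4],[0,0,0,0,0,0,-0.4]]}}

```text
time_s: 12.73
eef_pos: [563.7, -82.5, 47.8]
ee_rot: [0.0, 0.786, 0.618, 0.0]
force: [-4.4, 1.8, 12.3]
grip_width: 0.463
```

>>> {"op": "play_rows", "data": {"deltas": [[0,0,0,0,0,0,0.0],[0,0,0,0,0,0,0.1],[0,0,0,0,0,0,0.3],[0,0,0,0,0,0,0.3],[0,0,0.3,0,0,0,0.3],[0,0,0.8,0,0,0,0.3],[0,0,0.9,0,0,0,0.3],[0,0,0.7,0,0,0,0.3]]}}

```text
time_s: 13.4
eef_pos: [563.8, -82.5, 157.8]
ee_rot: [0.001, 0.786, 0.618, 0.001]
force: [0.5, -0.1, -0.0]
grip_width: 0.647
```

>>> {"op": "play_rows", "data": {"deltas": [[0.1,0.4,0,0,0,0,0.3],[0.1,0.4,0,0,0,0,0.3],[0,0,0,0,0,0,0.3],[0,0,0,0,0,0,0.3]]}}

```text
time_s: 13.73
eef_pos: [571.5, -50.1, 155.0]
ee_rot: [0.0, 0.786, 0.619, 0.0]
force: [0.2, 0.4, 0.3]
grip_width: 0.652
```

```bash
python3 n.py; python3 - <<'E'
from h import *
c=grab('wrist'); save(c,'w6.png',1.2)
E
```

```text
O [ 558.9638659  -107.10924801] [array([ 7.1, 17.3]), array([ 7.1, 16.5])]
tcp [-1.1 57.8] z 154.79953406774337
spacer top 1627 x [-19.   -0.8  18.2] y [-6.2 17.7 30.3] z [70.3 71.9 73.2]
pad top 638 x [-19.8   0.   19.8] y [75.7 79.8 83.5] z [62.1 63.9 65.3]
handle 1693 x [-13.  -0.  13.] y [110.5 121.1 130.7] z [ 97.6  99.8 101.4]
```

View pics/w6.png

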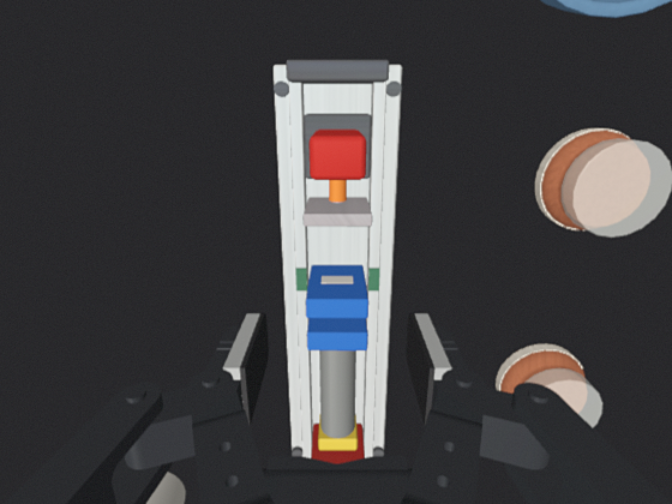

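Both spacers stand upright at (337,280) and (337,325). Moving on to grip the handle.

>>> {"op": "play_rows", "data": {"deltas": [[0.2,0.75,0,0,0,0,0.3],[0.19,0.74,0,0,0,0,0.2],[0,0,-0.7,0,0,0,0.2],[0,0,-0.7,0,0,0,0.2],[0,0,-0.5,0,0,0,0.2],[0,0,-0.3,0,0,0,0.2],[0,0,0,0,0,0,0.2],[0,0,0,0,0,0,0.2]]}}

```text
time_s: 14.5
eef_pos: [587.3, 8.7, 66.9]
ee_rot: [0.0, 0.786, 0.618, 0.0]
force: [-0.7, 0.0, 0.8]
grip_width: 0.599
```

>>> {"op": "play_rows", "data": {"deltas": [[0,0,0,0,0,0,-0.7],[0,0,0,0,0,0,-0.7],[0,0,0,0,0,0,-0.7],[0,0,0,0,0,0,-0.7],[0,0,0,0,0,0,-0.7],[0,0,0,0,0,0,-0.7]], "squeeze": 40}}

```text
time_s: 15.0
eef_pos: [586.3, 9.4, 68.1]
ee_rot: [-0.0, 0.786, 0.618, -0.001]
force: [-10.0, 0.8, 10.0]
grip_width: 0.321
```

```bash
python3 n.py
```

```text
O [ 559.0138659  -107.50924801] [array([ 6.2, 16.9]), array([ 6.5, 16.8])]
tcp [ -0.7 120. ] z 68.13942172045404
spacer top 56 x [-7.8 -0.1  7.9] y [130.1 131.2 132. ] z [140.5 141.9 143.8]
```

>>> {"op": "play_rows", "data": {"deltas": [[-0.025,0,0.025,0,0,0,-0.7],[-0.038,-0.158,0,0,0,0,-0.7],[-0.038,-0.158,0,0,0,0,-0.7],[-0.038,-0.158,0,0,0,0,-0.7],[-0.038,-0.158,0,0,0,0,-0.7],[-0.038,-0.158,0,0,0,0,-0.7],[-0.038,-0.158,0,0,0,0,-0.7],[0,0,0,0,0,0,-0.7]]}}

```text
time_s: 15.72
eef_pos: [576.7, -30.4, 68.1]
ee_rot: [0.0, 0.786, 0.618, -0.0]
force: [-4.3, 0.4, 6.0]
grip_width: 0.322
```

>>> {"op": "play_rows", "data": {"deltas": [[-0.03,-0.125,0,0,0,0,-0.7],[-0.03,-0.125,0,0,0,0,-0.7],[-0.015,-0.0625,0,0,0,0,-0.7],[0,0,0,0,0,0,-0.7],[0,0,0,0,0,0,-0.7]]}}

```text
time_s: 16.13
eef_pos: [573.8, -42.3, 68.1]
ee_rot: [0.0, 0.786, 0.618, -0.0]
force: [-4.2, 0.5, 5.3]
grip_width: 0.32
```

```bash
cat > k.py <<'E'
from h import *
import sys
s=sensors.sense(); th=np.radians(76.5); ey=np.array([np.cos(th),np.sin(th)]); ex=np.array([ey[1],-ey[0]]); O=np.array([559,-107.1])
p=s['eef_pos'][:2]-O; f=s['force']; print('t',s['time_s'],'tcp x,y',np.round([p@ex,p@ey],1),'z',s['eef_pos'][2],'force x,y,z',np.round([f[:2]@ex,f[:2]@ey,f[2]],1))
for n in ('scene','top'):
    c=grab(n); P=cloud(c); hsv=cv2.cvtColor(c['pixels'],cv2.COLOR_RGB2HSV); H,S,V=[hsv[...,i].astype(int) for i in range(3)]
    q=P[...,:2]-O; X=q@ex; Y=q@ey; Z=P[...,2]; ins=(abs(X)<45)&(abs(Y)<180)
    def pr(t,m,f=2):
        if m.sum()>4: print(n,t,m.sum(),'y',np.round(np.percentile(Y[m],[3,50,97]),1),'x',np.round(np.percentile(X[m],[3,97]),1),'z',np.round(np.percentile(Z[m],[3,97]),1))
    pr('green',ins&(H>45)&(H<90)&(S>60)); pr('blue top',ins&(H>100)&(H<125)&(S>120)&(Z>68)&(Z<76))
    pr('blue',ins&(H>100)&(H<125)&(S>120)&(Z<68));
    pr('handle',ins&((H<8)|(H>172))&(S>150)&(Z>50)&(Y>20)); pr('cap',ins&(H>20)&(H<35)&(S>100)&(Y>-60)); pr('pad',ins&(S<60)&(Z>55)&(Z<66)&(abs(X)<22)&(Y>5)&(Y<90))
    v0,v1=(160,270) if n=='scene' else (185,255); u0,u1=(195,300) if n=='scene' else (265,385)
    if len(sys.argv)>1: cv2.imwrite(f'pics/{n}_{sys.argv[1]}.png',cv2.resize(c['pixels'][v0:v1,u0:u1,::-1],None,fx=6,fy=5,interpolation=cv2.INTER_CUBIC))
E
python3 k.py; python3 n.py
```

```text
t 16.1333 tcp x,y [-0.7 66.5] z 68.14049554331659 force x,y,z [-4.2 -0.5  5.3]
scene green 15 y [17.8 26.4 66.7] x [-12.7  31.1] z [ 30.2 107. ]
scene blue top 21 y [-8.5  5.8 21.2] x [-5.8 21.4] z [68.6 75.1]
scene blue 47 y [-3.1  7.6 22.3] x [18.7 23.2] z [30.3 67.7]
scene handle 180 y [60.  75.2 77.9] x [-12.4  15.7] z [ 52.4 102.4]
scene cap 72 y [-23.8 125.8 136.7] x [-30.5  39.8] z [ 32. 355.]
scene pad 20 y [19.4 27.6 47.3] x [12.  20.8] z [55.4 65.5]
top cap 43 y [-28.  -21.8 -16.1] x [-15.8  14. ] z [23.2 47.6]
O [nan nan] []
tcp [nan nan] z 68.14158937146463
spacer top 92 x [nan nan nan] y [nan nan nan] z [104.  141.7 143.3]
  return _methods._mean(a, axis=axis, dtype=dtype,
  ret = ret.dtype.type(ret / rcount)
```

>>> {"op": "play_rows", "data": {"deltas": [[-0.012,-0.049,0,0,0,0,-0.7],[-0.012,-0.049,0,0,0,0,-0.7],[0,0,0,0,0,0,-0.7],[0,0,0,0,0,0,-0.7]]}}

```text
time_s: 16.62
eef_pos: [572.9, -46.1, 68.2]
ee_rot: [0.0, 0.786, 0.618, -0.0]
force: [-4.2, 1.2, 6.2]
grip_width: 0.322
```

>>> {"op": "play_rows", "data": {"deltas": [[-0.012,-0.049,0,0,0,0,-0.7],[0,0,0,0,0,0,-0.7],[0,0,0,0,0,0,-0.7]]}}

```text
time_s: 16.87
eef_pos: [572.5, -48.0, 68.2]
ee_rot: [0.0, 0.786, 0.618, -0.0]
force: [-4.6, 1.1, 6.1]
grip_width: 0.32
```

>>> {"op": "play_rows", "data": {"deltas": [[-0.012,-0.049,0,0,0,0,-0.7],[0,0,0,0,0,0,-0.7],[0,0,0,0,0,0,-0.7]]}}

```text
time_s: 17.12
eef_pos: [572.0, -49.8, 68.2]
ee_rot: [0.0, 0.786, 0.618, 0.0]
force: [-3.7, 1.4, 5.6]
grip_width: 0.321
```

```bash
python3 k.py a|head -20
```

```text
t 17.1167 tcp x,y [-0.7 58.7] z 68.16231890148846 force x,y,z [-3.9  0.5  5.6]
scene green 13 y [16.6 24.9 32.9] x [24.9 32.2] z [30.6 34.3]
scene blue top 19 y [-11.2   1.4  13.1] x [-2.9 22.3] z [68.2 75.1]
scene blue 44 y [-10.2   0.1  12.2] x [19.2 22.5] z [30.4 67.1]
scene handle 179 y [51.2 67.3 70. ] x [-12.   15.4] z [ 51.5 102.7]
scene cap 45 y [-25.  117.7 127.7] x [-29.1  40.1] z [ 41.7 358.3]
scene pad 10 y [16.5 21.8 22.9] x [12.6 21.3] z [56.7 65.1]
top cap 24 y [-28.2 -24.5 -21.4] x [-15.8  14. ] z [27.7 47.4]
```

View pics/scene_a.png

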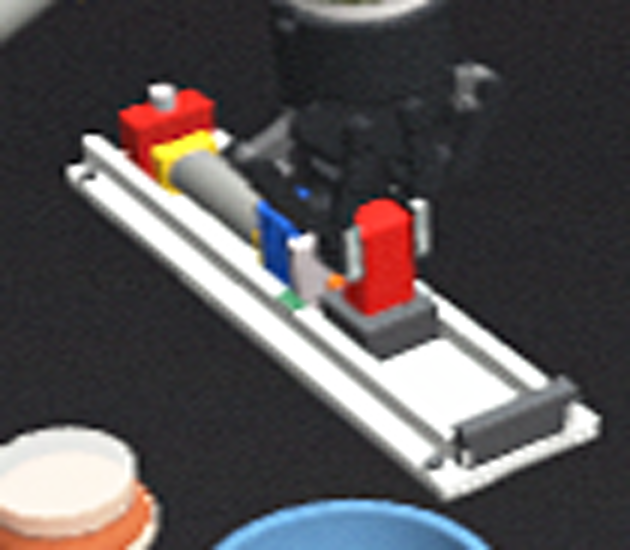

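The scene crop shows the two spacers at (278,245) packed between the tube cap and the pad at (305,265), beside the green strip at (290,298). I'll keep stepping until the force and spring compression show.

>>> {"op": "play_rows", "data": {"deltas": [[-0.012,-0.049,0,0,0,0,-0.7],[0,0,0,0,0,0,-0.7],[0,0,0,0,0,0,-0.7]]}}

```text
time_s: 17.47
eef_pos: [571.6, -51.5, 68.2]
ee_rot: [0.0, 0.786, 0.618, 0.0]
force: [-2.3, 2.7, 5.9]
grip_width: 0.318
```

>>> {"op": "play_rows", "data": {"deltas": [[-0.012,-0.049,0,0,0,0,-0.7],[0,0,0,0,0,0,-0.7],[0,0,0,0,0,0,-0.7]]}}

```text
time_s: 17.72
eef_pos: [571.2, -53.3, 68.2]
ee_rot: [0.0, 0.786, 0.618, 0.0]
force: [-2.4, 4.8, 6.0]
grip_width: 0.321
```

```bash
python3 k.py b; for i in 1 2 3; do python3 k.py|grep -E "^t|blue|pad|green"; done
```

```text
t 17.7167 tcp x,y [-0.7 55.2] z 68.15873377646662 force x,y,z [-3.5  4.1  6. ]
scene green 13 y [17.5 24.6 32.2] x [24.4 31.6] z [29.3 35.7]
scene blue top 15 y [-13.3   2.3  16.5] x [16.7 21.4] z [69.3 75.2]
scene blue 45 y [-9.3  1.2 12. ] x [19. 22.] z [31.4 67.4]
scene handle 172 y [47.8 64.  66.8] x [-11.8  15.2] z [ 51.9 102.7]
scene cap 50 y [-21.9 114.4 124.1] x [-20.9  39.6] z [ 44.6 352.5]
scene pad 10 y [15.9 20.2 23.5] x [13.4 19.8] z [55.6 65.3]
top cap 7 y [-27.4 -26.2 -25. ] x [-14.8   7.9] z [41.2 46.9]
t 17.8167 tcp x,y [-0.7 55.2] z 68.16165331413613 force x,y,z [-3.3  3.4  6.2]
scene green 13 y [18.7 26.  40.5] x [ 1.4 31.3] z [29.6 77.7]
scene blue top 15 y [-13.    3.1  13.3] x [17.3 22.2] z [68.3 74.9]
scene blue 46 y [-10.    1.6  13.8] x [16.2 22.4] z [30.6 67.8]
scene pad 14 y [15.8 19.2 22.1] x [13.8 21.5] z [55.8 65.5]
top cap 8 y [-28.1 -26.6 -25.2] x [-13.7   8.1] z [40.3 45.8]
t 17.9167 tcp x,y [-0.7 55.2] z 68.15605253309904 force x,y,z [-3.3  3.   4.8]
scene green 12 y [17.3 24.5 32.6] x [24.1 31.9] z [30.9 34.8]
scene blue top 16 y [-14.2   2.6  14.5] x [16.2 22.2] z [68.4 74.8]
scene blue 45 y [-9.4  1.5 11.6] x [18.  22.1] z [29.9 67.8]
scene pad 13 y [16.3 20.2 24. ] x [15.1 21.6] z [55.7 65.6]
top cap 8 y [-27.8 -26.4 -24.8] x [-14.    7.7] z [41.3 47.7]
t 18.0167 tcp x,y [-0.7 55.2] z 68.1267851299245 force x,y,z [-3.8  2.6  5.8]
scene green 15 y [19.7 25.1 57.6] x [-12.3  32.3] z [ 30.9 113.6]
scene blue top 18 y [-10.2   2.4  15.5] x [17.2 22.2] z [68.4 75.1]
scene blue 43 y [-8.1  2.5 13. ] x [19.7 22.6] z [31.4 67.1]
scene pad 15 y [15.5 21.4 24.6] x [13.7 21.7] z [55.6 65.2]
top cap 7 y [-27.2 -26.5 -25. ] x [-14.1   7.4] z [41.4 47.4]
```

Force is about 3–4 N, and the stack end is very near the green's lower edge (16 mm). That's too close to call from here, so I'll release and look straight down with the wrist camera over the pad.

>>> {"op": "play_rows", "data": {"deltas": [[0.006,0.024,0,0,0,0,-0.7],[0,0,0,0,0,0,-0.1],[0,0,0,0,0,0,0.2],[0,0,0,0,0,0,0.2],[0,0,0.5,0,0,0,0.2],[0,0,0.7,0,0,0,0.2],[0,0,0.7,0,0,0,0.2],[0,0,0,0,0,0,0.2]]}}

```text
time_s: 18.78
eef_pos: [573.6, -53.0, 148.8]
ee_rot: [0.004, 0.786, 0.618, 0.003]
force: [0.3, 0.2, 1.3]
grip_width: 0.601
```

>>> {"op": "play_rows", "data": {"deltas": [[-0.18,-0.73,0,0,0,0,0.2],[-0.18,-0.73,0,0,0,0,0.2],[-0.18,-0.73,0,0,0,0,0.2],[-0.18,-0.73,0,0,0,0,0.2],[0,0,0,0,0,0,0.2],[0,0,0,0,0,0,0.2]]}}

```text
time_s: 19.28
eef_pos: [542.2, -170.1, 143.1]
ee_rot: [-0.0, 0.787, 0.617, -0.0]
force: [0.6, 1.1, 0.6]
grip_width: 0.598
```

```bash
python3 - <<'E'
from h import *
c=grab('wrist'); im=c['pixels'][:300,180:400,::-1]; cv2.imwrite('pics/w7.png',cv2.resize(im,None,fx=2.6,fy=2,interpolation=cv2.INTER_CUBIC)); print(c['eye'])
pickle.dump(c,open('w7.pkl','wb'))
E
python3 n.py; python3 n.py
```

```text
[563.40357344 -86.89502454 285.86371208]
O [ 559.0638659  -106.90924801] [array([ 7.2, 17.3]), array([ 7.2, 16.6])]
tcp [ -1.7 -63.5] z 143.2481843267609
spacer top 2745 x [-19.   -0.4  18.3] y [-11.3   2.3  15.3] z [70.6 72.  73.4]
cap 497 x [-15.1   0.3  14.9] y [-110.7  -21.1  -17.2] z [31.1 43.7 45.2]
pad top 946 x [-20.   -0.4  19.8] y [15.8 20.1 24.2] z [62.  63.9 65.4]
handle 1621 x [-13.1  -0.3  12.9] y [50.5 56.7 62.7] z [ 97.4  99.8 101.4]
O [ 559.0638659  -106.70924801] [array([ 7.3, 16.6]), array([ 7.2, 16.6])]
tcp [ -1.6 -63.4] z 143.32993848156755
spacer top 2744 x [-19.   -0.5  18.2] y [-11.5   2.2  14.8] z [70.6 72.  73.3]
cap 483 x [-15.1   0.3  14.8] y [-110.9  -21.2  -17.4] z [31.  43.7 45.1]
pad top 870 x [-20.1   0.2  19.9] y [16.3 19.9 24.1] z [62.3 64.  65.3]
handle 1714 x [-13.1   0.1  13. ] y [50.4 56.8 63.2] z [ 97.6  99.9 101.5]
```

View pics/w7.png

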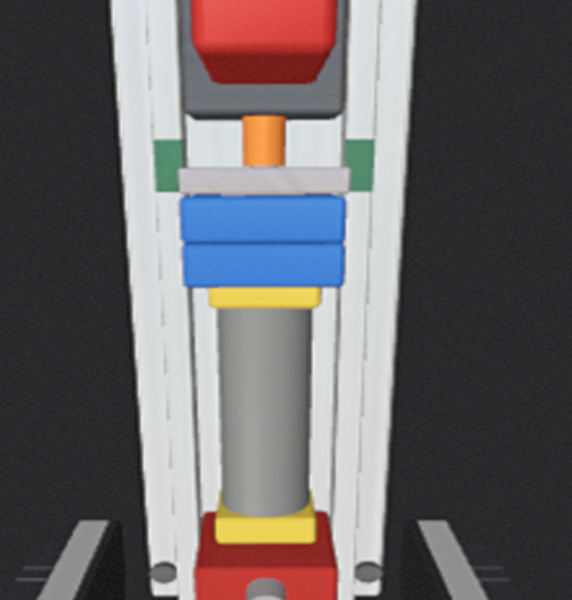

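The pad face (row 192) sits at the strips' lower edge (row 190). Numerically the face is at y≈16.0±0.7 mm, and the stop, tube and spacer measurements give 15.5–16.8. A third spacer would put it at 30 mm, more than is needed. Two spacers reach the green within the allowed margin, so I'll regrip the handle and push.

>>> {"op": "play_rows", "data": {"deltas": [[0.2,0.76,0,0,0,0,0.2],[0.2,0.76,0,0,0,0,0.2],[0.2,0.76,0,0,0,0,0.2],[0.2,0.76,0,0,0,0,0.2],[0,0,0,0,0,0,0.2],[0,0,0,0,0,0,0.2]]}}

```text
time_s: 19.93
eef_pos: [574.7, -44.9, 143.4]
ee_rot: [-0.0, 0.785, 0.62, -0.0]
force: [-0.3, -0.0, 0.5]
grip_width: 0.597
```

```bash
python3 k.py|grep -v cap; python3 k.py|grep -E "handle|pad"
```

```text
t 19.9333 tcp x,y [ 0.8 64.1] z 143.40929145045556 force x,y,z [-0.3 -0.1  0.5]
scene green 12 y [18.  24.6 31.1] x [24.5 32.3] z [31. 35.]
scene blue top 104 y [-12.    3.9  14.7] x [-18.1  20.9] z [68.9 75.3]
scene blue 51 y [-9.7  4.4 14.2] x [-0.4 21.6] z [30.4 67.1]
scene handle 211 y [52.6 68.8 72. ] x [-10.5  16. ] z [ 51.8 103.3]
scene pad 28 y [16.  21.1 24.2] x [ 1.9 21.9] z [55.7 65.9]
scene handle 215 y [53.6 68.6 72.1] x [-10.2  16.3] z [ 51.8 102.8]
scene pad 31 y [16.4 20.6 24.1] x [ 0.1 21.4] z [55.5 65.6]
```

>>> {"op": "play_rows", "data": {"deltas": [[-0.037,-0.07,0,0,0,0,0.2],[0,0,-0.6,0,0,0,0.2],[0,0,-0.6,0,0,0,0.2],[0,0,-0.4,0,0,0,0.2],[0,0,-0.28,0,0,0,0.2],[0,0,0,0,0,0,0.2],[0,0,0,0,0,0,0.2]]}}

```text
time_s: 20.72
eef_pos: [573.2, -50.5, 68.6]
ee_rot: [0.0, 0.786, 0.618, 0.0]
force: [0.4, -0.4, 1.0]
grip_width: 0.599
```

>>> {"op": "play_rows", "data": {"deltas": [[0,0,0,0,0,0,-0.7],[0,0,0,0,0,0,-0.7],[0,0,0,0,0,0,-0.7],[0,0,0,0,0,0,-0.7],[0,0,0,0,0,0,-0.7],[0,0,0,0,0,0,-0.7]]}}

```text
time_s: 21.22
eef_pos: [572.1, -49.7, 69.7]
ee_rot: [-0.001, 0.786, 0.618, -0.001]
force: [-10.5, 1.4, 9.1]
grip_width: 0.319
```

```bash
for i in 1 2; do python3 k.py|grep -E "^t |handle|pad"; done
```

```text
t 21.2167 tcp x,y [-0.7 58.8] z 69.65390246191201 force x,y,z [-10.6  -1.1   9.1]
scene handle 183 y [53.7 69.4 72. ] x [-11.5  15.6] z [ 51.5 103.2]
scene pad 14 y [13.8 20.8 23.3] x [10.2 21.3] z [55.5 65.7]
t 21.3167 tcp x,y [-0.7 58.9] z 69.65942881358224 force x,y,z [-11.7  -0.3   9.4]
scene handle 179 y [52.7 69.1 72.2] x [-11.6  15.7] z [ 52.9 102.6]
scene pad 15 y [14.2 21.7 24.8] x [11.1 21.6] z [56.  65.8]
```

>>> {"op": "play_rows", "data": {"deltas": [[-0.03,0,0.025,0,0,0,-0.7],[-0.011,-0.046,0,0,0,0,-0.7],[-0.011,-0.046,0,0,0,0,-0.7],[-0.011,-0.046,0,0,0,0,-0.7],[-0.011,-0.046,0,0,0,0,-0.7],[0,0,0,0,0,0,-0.7],[0,0,0,0,0,0,-0.7],[0,0,0,0,0,0,-0.7]]}}

```text
time_s: 22.08
eef_pos: [570.2, -57.0, 69.7]
ee_rot: [-0.0, 0.786, 0.618, 0.0]
force: [-0.6, 5.6, 1.2]
grip_width: 0.323
```

```bash
for i in 1 2 3; do python3 k.py f|grep -E "^t |handle|pad|blue|green"; done
```

```text
t 22.0833 tcp x,y [-0.8 51.3] z 69.71231289391643 force x,y,z [-1.9  5.3  1.2]
scene green 12 y [16.8 24.5 31.4] x [23.8 32. ] z [31.1 34.5]
scene blue top 20 y [-10.2   5.3  15.8] x [-1.2 22.2] z [68.4 74.5]
scene blue 45 y [-10.2   1.6  11.6] x [19.1 22.3] z [30.8 66.5]
scene handle 181 y [46.2 62.1 64.8] x [-12.6  15.6] z [ 51.6 102.4]
scene pad 11 y [16.6 19.5 22.8] x [14.5 21.8] z [55.2 65.3]
t 22.1833 tcp x,y [-0.8 51.4] z 69.71473862417366 force x,y,z [-2.2  5.1  1.5]
scene green 12 y [18.  26.8 52.2] x [20.  32.3] z [29.9 91.9]
scene blue top 21 y [-10.    5.7  15. ] x [ 0.7 21.7] z [68.4 75.2]
scene blue 44 y [-9.3  0.5 13.1] x [18.5 22.2] z [30.5 66.4]
scene handle 188 y [45.7 61.9 65. ] x [-13.1  15.5] z [ 50.9 102.5]
scene pad 10 y [16.7 20.8 22.8] x [14.2 21.7] z [56.1 65.6]
t 22.2833 tcp x,y [-0.8 51.3] z 69.71722302879236 force x,y,z [-1.8  5.2  0.3]
scene green 13 y [17.3 26.  51.3] x [20.6 32.1] z [30.6 89.8]
scene blue top 18 y [-10.    5.7  15.8] x [-0.8 22.1] z [69.4 75.2]
scene blue 46 y [-9.4  1.1 13.7] x [19.4 22.6] z [31.  67.4]
scene handle 183 y [49.1 62.1 64.7] x [-12.9  15.8] z [ 51.6 103.1]
scene pad 14 y [15.4 20.2 23.1] x [13.5 21.9] z [55.3 65.7]
```

View pics/scene_f.png

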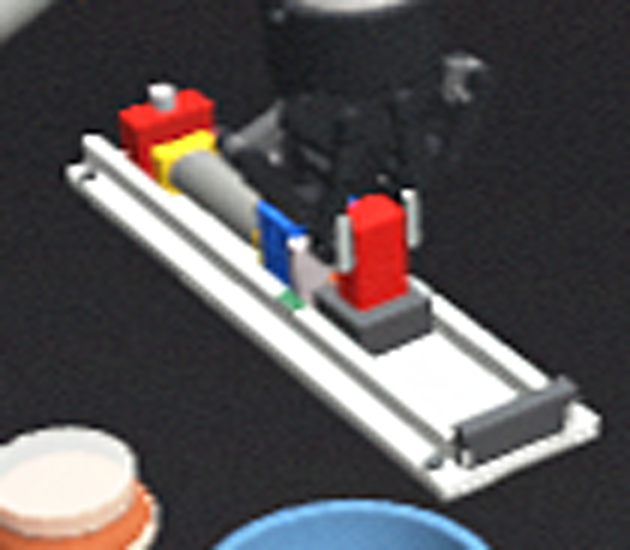

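The scene crop shows the handle gripped at (377,250), the pad at (308,265) against the packed spacers, and the tube cap and stop still in place. The handle moved 7.3 mm with the pad stationary, so the spring is in by about 7 mm at roughly 6 N. Handing in.

```bash
python3 -c "
from h import *
print(order.finish_job()); print(sensors.sense()['force'])"
```

```text
the job is handed in; nothing more can be done
None
the job is handed in; nothing more can be done
```

I packed two blue spacers upright between the tube and the pad, and handed in while gripping the pusher at about 6 N. The other two spacers were left in the rack; I did not touch them or the rest of the bench.

- **Push:** In the last check the spring was in by about 7 mm, the wrist force along the channel was 5–6 N, and the spacers stood upright. The stack was packed against the tube.
- **Pad face close to the limit:** The pad face measured about y = 16 mm (15.5–16.8 from different views), which is right at the lower edge of the green strips. That is inside the 2 mm allowance, but only by about 2 mm. An earlier, cruder estimate from the force readings suggested about 14.5 mm, and I trusted the direct camera views over it.
- **Choice of two spacers:** A third spacer would have put the face at about 30 mm, also in the green. I used two because the task asked for no more than needed.

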